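Pull the open tray to the front of the pick rack with the pallet hook

TASK

First stand the tall jar that is in the way of the open tray upright in the grey tote. Then pick up the pallet hook, hook it over the front lip of the open tray deep in the rack and pull the tray straight forward until its front is flush with the front edge of the rack's ledge, and set the hook down on the bench, clear of the rack and tote. Do not touch the tray with the hand, and leave the closed cartons and everything else where they are.

Things in the scene. Friction and masses are not known exactly. Their poses are not given: they have to be found in the camera images.
- rack: fixed grey steel bench-top pick rack. Origin: centre of its underside, on the bench; front faces its own -x. Board 340 x 340 mm, 20 mm thick (things stand on it at z = 20 mm). Three lanes side by side at own y about -100, 0, 100 mm. Wire deck as a roof (own z 168 to 176 mm, x -66 to 166 mm) on four 16 mm posts (own x -62 and 162, y +-162 mm). Back and sides open
- rack_edge (a point): middle of the front edge of the rack's ledge, on the board's top (rack frame -170, 0, 20 mm); axes as the rack's. The first 100 mm behind this edge is an open ledge; what lies farther back is under the wire deck and cannot be reached from above
- tray: open cardboard tray 130 mm deep (own x), 85 mm wide (own y), in one of the three lanes. Origin: centre of its underside; front faces its own -x. Front lip 60 mm high, 5 mm thick; sides 60 mm high in front, 95 mm in the rear half, 4 mm thick; floor 4 mm. Two small tins fixed in its rear; the 80 mm behind the lip are empty. 0.25 to 0.5 kg, slides on the board
- tray_lip (a point): middle of the top edge of the tray's front lip, on its outer face (tray frame -65, 0, 60 mm); axes as the tray's. At the start it lies 140 to 180 mm behind the rack's front edge
- jar_center (a point): centre (half-way up) of the tall jar, 54 mm in diameter, 135 mm high with its black cap, 0.3 kg, standing upright on the ledge in front of the tray
- tote: fixed grey open tote, 140 x 130 mm (own x, y), 50 mm high, walls and floor about 4 mm. Origin: centre of its underside, on the bench
- hook_grip (a point): pallet hook, at the centre of its wooden handle block, which is 80 mm long (own x), 34 mm wide (own y), 45 mm high and stands on the bench. From the block's front a steel bar 8 mm thick runs level along own +x, its axis 11.5 mm above this point, to own x = 200 mm, and there turns straight down. 0.26 kg, balanced about 25 mm ahead of this point
- hook_tip (a point): lower end of the hook's down-turned point (200 mm ahead of and 20.5 mm below hook_grip; the point reaches 28 mm below the underside of the bar), 2 mm above the bench while the handle block stands on it; axes as the hook's
- carton_a: closed cardboard carton 130 x 85 x 110 mm high (own x, y, z) in another lane; origin: centre of its underside. Leave alone
- carton_b: closed cardboard carton, same size as carton_a, in the remaining lane; origin: centre of its underside. Leave alone
- tin_center (a point): centre of a squat tin, 56 mm in diameter and 75 mm high, standing on the ledge in front of carton_a. Leave alone
- tape_roll: roll 90 mm in diameter, 48 mm high, lying on the bench; origin: centre of its underside. Leave alone
- spray: bottle 60 mm in diameter, 190 mm high, standing on the bench; origin: centre of its underside. Leave alone
There are look-alikes about, which are no part of the job. What is shaped like the part that bears hook_grip but yellow is not meant.

How it is judged:
On the way, in this order (a step that is already met when the one before it is completed fails the run):
1. the jar stands upright in the tote (x of jar_center in the frame of tote between -0.06 and 0.06 m and y of jar_center in the frame of tote between -0.055 and 0.055 m and height (world z) of jar_center below 0.08 m and angle between jar_center's own z axis and vertical below 0.25 rad), for 0.2 s.
2. the tray is being pulled forward with the hook's point behind its front lip (distance of tray from where it was at the start of the episode above 0.05 m and x of hook_tip in the frame of tray between -0.062 and 0.03 m and y of hook_tip in the frame of tray between -0.042 and 0.042 m and z of hook_tip in the frame of tray below 0.058 m), for 0.1 s.
At the end, for the whole second after the job is handed in: the tray's front is flush with the rack's front edge to 12 mm and square to it to 0.12 rad, at rest; the jar stands upright in the tote (within 0.25 rad); the hook lies at rest on the bench, in front of the rack and not on or against the tote (all of step 1 and x of tray_lip in the frame of rack between -0.182 and -0.158 m and angle between the x axis of tray and the x axis of rack, either way round below 0.12 rad and angle between tray's own z axis and vertical below 0.06 rad and linear speed of each of tray, hook below 0.01 m/s and height (world z) of hook_grip below 0.035 m and height (world z) of hook_tip below 0.045 m and x of each of hook_tip, hook_grip in the frame of rack below -0.175 m and contact force between hook and tote below 0.1 N); the robot touches nothing.
It fails at once if the hand or arm touches the tray (contact force between any of the fingers, the arm and tray above 1 N).
It fails at once if a closed carton is shifted by more than 20 mm (distance of any of carton_a, carton_b from where it was at the start of the episode above 0.02 m).
It fails at once if the squat tin, tape roll, spray bottle, small box, mug or screwdriver is shifted by more than 25 mm (distance of any of tin_center, tape_roll, spray, small_box, mug, cutter from where it was at the start of the episode above 0.025 m).
It fails at once if the jar is tipped over (angle between jar_center's own z axis and vertical above 0.7 rad).
It also fails if it takes over 67 s, if anything falls off the work surface, if the arm or the gripper's body presses on something with over 40 N, if the wrist force passes 120 N, or if a joint passes its speed limit or range.

ROBOT

A 7-joint arm with a two-finger parallel gripper is mounted at the origin on the work surface. World frame = base frame: x ahead of the robot, y to its left, z up, the work surface at z = 0. Lengths are in m, angles in rad, forces in N, time in s.
With the tool pointing down it reaches from about 0.4 to 0.875 m from the base axis. Payload 4.4 kg.
Tool frame: the origin (TCP) lies at the very end of the fingers, on their centre line; the grasp point (between the pads) lies 19 mm behind it (manip.tcp_to_grasp is the distance from the TCP to the grasp point, in m); x points along the fingers, y is the direction in which the jaws open and shut, and the axes are right-handed (so a half turn about x gives the same grasp; the last joint's range is limited). The gripper opens to 85 mm and grips with 20 to 120 N. Pads are 22 mm wide; open, the fingers measure 114 mm over their backs; the gripper's body (76 mm by 85 mm) begins 54 mm behind the grasp point. The pads swing forward as they close: fully open they stand 13 mm farther back than shut.
Start: joints at [1.153, 0.628, 0.038, 1.517, -0.027, 0.996, -0.02], TCP at [0.224, -0.61, 0.231] pointing down, gripper open.
Joint ranges: [-3.06, 3.06], [-0.37, 2.12], [-1.25, 1.32], [0.18, 2.47], [-1.1, 4.24], [0.23, 1.98], [-2.94, 2.94]. Speed limits (rad/s): [2.57, 2.57, 3.14, 3.14, 3.14, 3.14, 3.14].

INTERFACE

Orientations are given as a rotation vector (axis times angle).
In Python, from bench import manip, vision gives the robot as it stands. The module is installed in compiled form; this text tells all that it offers.
- The arm moves only by the tool carry_out, never from a script. Its argument "series" is a list of rows, each a list of 2 entries, a list of its own where there are three numbers: the shift along the world's x, y, z in mm, then the turn about the world's z in degrees. In form: [[[dx, dy, dz], roll], ...]. A call has exactly 8 rows; each row shifts and turns the commanded pose from where the row before left it; what a row does not reach is not made up. A row lasts 1/10 s, in which the tool goes at most 50 mm and 8.59 degrees, less where a joint would pass 70% of its speed; a pose out of reach is approached as far as the arm can. A call with a gripper value outside its range is refused whole. "jaw" is the finger opening in mm, from 0 to 85.4, set as the call begins (left out, the last holds). The fingers move at their own pace and stop on an object; "squeeze" is the grip in N (left out, the last holds). Time passes only in rows, so rows that do not move let the fingers close, or fill a call up. It gives the time, the measured TCP pose, the force and the opening at its end, in the units of the state.
- manip.observe(): the state, without advancing time (a new reading comes with each control period).
- vision.grab_frame(name): name is "scene" or "top" or "wrist"; returns a dict with "pixels" (420x560x3 uint8, red, green, blue), "depth" (420x560 float32, m along the optical axis (not along the pixel's ray), 0 where there is no reading), "fov_y" (degrees; the focal length in pixels is half the picture's height over the tangent of half this angle, whatever the lens; pixels are square), "cx", "cy" (the principal point, pixels), "k1" (the pictures are not rectified: a ray, as slopes to the right and down, at radius r is drawn at 1 + k1 r^2 times it, then the intrinsics apply), "world_from_camera" (4x4, takes a point from camera to world coordinates); the wrist camera has in their place "tool_from_camera" (4x4, takes a point from camera to tool coordinates, whose origin is the TCP and whose axes are the tool frame's). Camera axes: x right, y up, looking along -z (the intrinsics and any distortion apply to the point x, -y, -z); pixel columns grow to the right and rows downward; lengths in m; the calibration is good to about 2 mm. A picture is of the moment at which its call begins: read the wrist's pose just before it.
- manip.finish_job(): hands the job in, once; it reports no verdict.
The state is a dict: "clock": time; "joint_pos": joint angles; "qvel": joint speeds; "tau": joint torques, N m; "tcp_pos": TCP position; "orientation": TCP orientation; "contact_force": force on the tool from outside, world axes, zero at the start; "moment": the same for the moment, N m; "opening": finger opening in m.
Only numpy, scipy, OpenCV 4.12 (cv2) and the standard library are available. Lean on these libraries where they do the work, as an engineer would, in place of code of your own. Each camera call takes 0.05 s, during which the arm holds its last target. There are 200 camera calls.

## Working session

There is one attempt and no reset: what is moved stays moved. The work goes in short steps, Python scripts to look and compute and a tool call to move; the robot and the scene stay as the last step left them, time stands still between calls to the robot, and variables do not carry over. Pictures are saved under pics/ and viewed, about 8 in all and at most 12, crops included, and the job is handed in when it is done.

Besides the shell and the picture viewer there is one more tool, called after ">>>" as a command line: name --argument value ..., lists and objects as JSON in quotes. carry_out: Moves the arm, as the interface text tells. Its arguments: {"type":"object","properties":{"series":{"type":"array","items":{"type":"array"}},"jaw":{"type":"number"},"squeeze":{"type":"number"}},"required":["series"]}

```bash
mkdir -p pics; cat > h.py <<'E'
import numpy as np, cv2, pickle
from bench import manip, vision
def grab(n):
    s=manip.observe(); f=vision.grab_frame(n)
    if n=="wrist":
        T=np.eye(4); T[:3,:3]=cv2.Rodrigues(np.array(s["orientation"],float))[0]; T[:3,3]=s["tcp_pos"]
        f["world_from_camera"]=T@np.array(f["tool_from_camera"])
    return f
def K(f):
    F=210/np.tan(np.radians(f["fov_y"])/2); return np.array([[F,0,f["cx"]],[0,F,f["cy"]],[0,0,1.]])
def slopes(f,uv):
    d=np.array([f["k1"],0,0,0,0],float)
    uv=np.array(uv,float).reshape(-1,1,2)
    return cv2.undistortPointsIter(uv,K(f),d,None,None,(3,50,1e-9)).reshape(-1,2)
def cloud(f):
    h,w=f["depth"].shape; u,v=np.meshgrid(np.arange(w),np.arange(h))
    s=slopes(f,np.stack([u.ravel(),v.ravel()],1)); z=f["depth"].ravel()
    P=np.stack([s[:,0]*z,-s[:,1]*z,-z,np.ones_like(z)],1)@np.array(f["world_from_camera"]).T
    return P[:,:3].reshape(h,w,3)
def plane(f,uv,z):
    s=slopes(f,uv); T=np.array(f["world_from_camera"])
    d=np.stack([s[:,0],-s[:,1],-np.ones(len(s))],1)@T[:3,:3].T
    return T[:3,3]+d*((z-T[2,3])/d[:,2])[:,None]
def save(f,n): cv2.imwrite("pics/"+n,cv2.cvtColor(f["pixels"],cv2.COLOR_RGB2BGR))
E
python3 - <<'E'
from h import *
for n in("scene","top"):
    f=grab(n); pickle.dump(f,open(n+".pkl","wb")); save(f,n+".png"); print(n,np.round(f["world_from_camera"],3).tolist(),f["fov_y"],f["k1"])
s=manip.observe();print(s["clock"],s["tcp_pos"],s["orientation"],s["opening"],manip.tcp_to_grasp)
E
```

```text
scene [[-0.8, -0.499, 0.334, 0.768], [0.6, -0.662, 0.449, 0.331], [-0.003, 0.559, 0.829, 0.892], [0.0, 0.0, 0.0, 1.0]] 52.230163151201424 -0.048591009401300365
top [[-0.029, 0.992, -0.122, 0.355], [-1.0, -0.03, -0.007, -0.114], [-0.011, 0.121, 0.993, 1.15], [0.0, 0.0, 0.0, 1.0]] 55.64556944641387 0.005080204024146003
0.1 [ 0.22380097 -0.60965445  0.23048677] [ 2.0303614   0.36265174 -2.03105392] 0.08548960401317243 0.0187
```

View pics/scene.png

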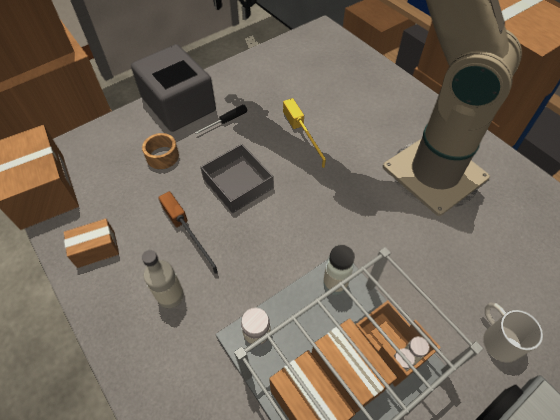

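View pics/top.png

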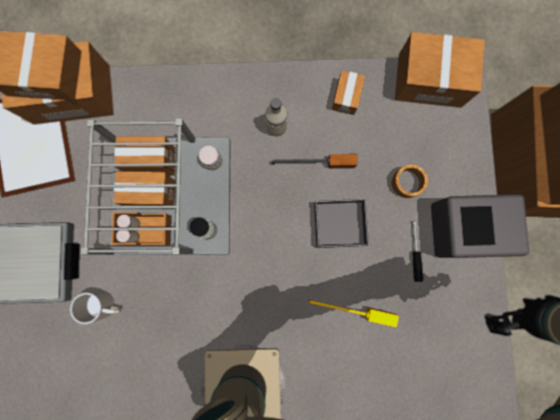

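The scene picture shows the jar at (341,268), tin (255,322), hook block (172,208) with its tip at (215,270), tote (238,177), and the tray in the near lane around (398,340). In the top picture the rack front faces right (edge at column 229). The jar is at (203,228), the tray at (140,230), the tote at (341,223), the hook block at (342,160) with its tip at (273,161), and the look-alike yellow hook at (380,318).

```bash
python3 - <<'E'
from h import *
np.set_printoptions(precision=4,suppress=True)
C={}
for n in("top","scene"):
    f=pickle.load(open(n+".pkl","rb")); P=cloud(f); C[n]=P; hsv=cv2.cvtColor(f["pixels"],cv2.COLOR_RGB2HSV)
    ok=f["depth"]>0
    if n=="top":
        def roi(u0,v0,u1,v1):
            m=np.zeros(ok.shape,bool); m[v0:v1,u0:u1]=1; return m&ok
        b=P[roi(240,240,300,280)]; print("bench z",np.median(b[:,2]))
        def rect(name,m):
            q=P[m]; r=cv2.minAreaRect((q[:,:2]*1000).astype(np.float32)); print(name,len(q),r,"z",np.percentile(q[:,2],[5,50,95])); return q
        # rack board
        q=P[roi(80,110,235,260)]; 
        rect("board",roi(182,130,236,260)&(abs(P[...,2]-.02)<.007))
        rect("jar",roi(185,205,225,250)&(P[...,2]>.13)&(P[...,2]<.16))
        rect("tin",roi(190,140,225,175)&(P[...,2]>.075))
        rect("toterim",roi(305,190,380,260)&(P[...,2]>.04))
        rect("hookblock",roi(325,145,365,175)&(P[...,2]>.035))
        rect("bar",roi(265,150,326,172)&(P[...,2]>.015))
        rect("tray",roi(105,208,172,248)&(P[...,2]>.06)&(P[...,2]<.13))
        rect("spray",roi(255,90,295,140)&(P[...,2]>.1))
        rect("deck",roi(80,110,235,260)&(P[...,2]>.155)&(P[...,2]<.2))
    else:
        m=(hsv[...,0]<18)&(hsv[...,1]>130)&ok
        for nm,(x0,x1,y0,y1,z0) in dict(hookblk=(.3,.7,-.4,-.1,.035)).items():
            mm=m&(P[...,0]>x0)&(P[...,0]<x1)&(P[...,1]>y0)&(P[...,1]<y1)&(P[...,2]>z0)
            q=P[mm];print(nm,cv2.minAreaRect((q[:,:2]*1000).astype(np.float32)),q[:,2].max()) if len(q) else print("none")
        mm=ok&(P[...,2]>.13)&(P[...,2]<.15)&(np.indices(ok.shape)[1]<360)&(np.indices(ok.shape)[1]>325)&(np.indices(ok.shape)[0]<275)
        print("jar",cv2.minAreaRect((P[mm][:,:2]*1000).astype(np.float32)))
        mm=m&(P[...,2]>.05)&(P[...,2]<.12)&(P[...,0]<.33)&(P[...,1]>.15)&(P[...,1]<.45)&(P[...,0]>.1)
        print("tray",cv2.minAreaRect((P[mm][:,:2]*1000).astype(np.float32)),P[mm].min(0),P[mm].max(0))
    print(n,[ (k) for k in ()])
E
```

```text
bench z -0.0005687063151376126
board 4504 ((541.14208984375, 94.35102081298828), (139.02699279785156, 338.9894714355469), 89.56002807617188) z [0.0159 0.0194 0.023 ]
jar 310 ((438.0357666015625, 86.18319702148438), (46.77878952026367, 47.44281005859375), 15.542328834533691) z [0.1439 0.1541 0.1571]
tin 335 ((636.1000366210938, 71.0719223022461), (52.68791961669922, 52.06074523925781), 87.27928161621094) z [0.0814 0.0941 0.0979]
toterim 330 ((445.3860778808594, -288.5220031738281), (129.96966552734375, 140.90419006347656), 0.7421391606330872) z [0.0425 0.0489 0.0523]
hookblock 349 ((625.6607055664062, -298.4372863769531), (88.3582534790039, 33.279396057128906), 88.70955657958984) z [0.0393 0.0438 0.0476]
bar 150 ((628.4242553710938, -176.21954345703125), (8.071694374084473, 152.25918579101562), 0.0031457829754799604) z [0.0321 0.0361 0.0396]
tray 949 ((442.8312072753906, 258.3665771484375), (132.7560272216797, 85.28162384033203), 88.8397216796875) z [0.064  0.0987 0.1152]
spray 450 ((736.31396484375, -114.39288330078125), (57.016971588134766, 51.32696533203125), 87.28321075439453) z [0.1081 0.1332 0.1909]
deck 2555 ((543.2130737304688, 214.0417022705078), (306.1205749511719, 338.9460144042969), 88.87620544433594) z [0.1611 0.1748 0.1789]
top []
hookblk ((627.3023681640625, -300.20391845703125), (81.3902359008789, 33.54910659790039), 88.39765930175781) 0.04835823303503661
jar ((448.90594482421875, 98.43681335449219), (20.197561264038086, 46.85526657104492), 37.06986999511719)Traceback (most recent call last):
  File "<stdin>", line 32, in <module>
    return umr_minimum(a, axis, None, out, keepdims, initial, where)
ValueError: zero-size array to reduction operation minimum which has no identity
```

```bash
python3 - <<'E'
from h import *
np.set_printoptions(precision=4,suppress=True)
s=manip.observe(); print(cv2.Rodrigues(np.array(s["orientation"]))[0],s["clock"])
f=pickle.load(open("top.pkl","rb")); P=cloud(f); ok=f["depth"]>0; uu,vv=np.meshgrid(np.arange(560),np.arange(420))
m=ok&(abs(P[...,2]-.02)<.007)&(uu>200)&(uu<245)&(vv>130)&(vv<260)
e=[]
for x in np.arange(.40,.70,.02):
    q=P[m&(abs(P[...,0]-x)<.01)]; e.append((x,q[:,1].min()))
e=np.array(e);print("edge",np.polyfit(e[:,0]-.54,e[:,1],1))
m=ok&(P[...,2]>.05)&(P[...,2]<.14)&(uu>100)&(uu<178)&(vv>205)&(vv<250)
for z0,z1 in((.05,.085),(.085,.105),(.105,.14)):
    q=P[m&(P[...,2]>z0)&(P[...,2]<z1)];print(z0,len(q),np.percentile(q,[1,50,99],axis=0))
for uv in ((168,230),(169,220),(169,240)): print(uv,plane(f,[uv],.08),P[uv[1],uv[0]-3:uv[0]+6])
E
```

```text
[[-0.0006  0.3446 -0.9388]
 [ 0.0016 -0.9388 -0.3446]
 [-1.     -0.0017  0.    ]] 0.1
edge [-0.0255  0.0268]
0.05 398 [[0.391  0.1918 0.0513]
 [0.4488 0.2313 0.075 ]
 [0.4847 0.3524 0.0843]]
0.085 423 [[0.4006 0.2586 0.0855]
 [0.4471 0.2974 0.1004]
 [0.4826 0.32   0.1048]]
0.105 199 [[0.4004 0.2576 0.1052]
 [0.4487 0.3154 0.1133]
 [0.4853 0.3239 0.1181]]
(168, 230) [[0.4366 0.1847 0.08  ]] [[0.4371 0.1938 0.0764]
 [0.4376 0.1932 0.0688]
 [0.4382 0.1931 0.0597]
 [0.439  0.1935 0.0485]
 [0.4399 0.1943 0.0355]
 [0.4405 0.1939 0.0266]
 [0.4406 0.1918 0.0238]
 [0.4407 0.1897 0.0213]
 [0.4407 0.1869 0.0208]]
(169, 220) [[0.4636 0.1821 0.08  ]] [[0.4646 0.1923 0.0725]
 [0.4654 0.192  0.0639]
 [0.4668 0.1934 0.0493]
 [0.4676 0.193  0.0407]
 [0.4682 0.192  0.0337]
 [0.4694 0.1927 0.021 ]
 [0.4699 0.1914 0.0151]
 [0.4691 0.1866 0.0223]
 [0.4693 0.1845 0.0195]]
(169, 240) [[0.4096 0.1818 0.08  ]] [[0.4105 0.1936 0.0672]
 [0.411  0.1939 0.0562]
 [0.4114 0.194  0.0462]
 [0.4119 0.1942 0.0353]
 [0.4122 0.1934 0.028 ]
 [0.4125 0.193  0.019 ]
 [0.4126 0.1908 0.0167]
 [0.4124 0.1877 0.0175]
 [0.4123 0.1847 0.0182]]
```

>>> carry_out --series '[[[28,39,0],8.5],[[28,39,0],8.5],[[28,39,0],8.5],[[28,39,0],8.5],[[28,39,0],8.5],[[28,39,0],8.5],[[28,39,0],8.5],[[28,39,0],8.5]]' --jaw 85

```text
clock: 0.9
tcp_pos: [0.4486, -0.2965, 0.2312]
orientation: [1.228, 1.197, -1.229]
contact_force: [1.0, -0.5, -0.2]
opening: 0.0847
```

>>> carry_out --series '[[[-1,47,0],0],[[-1,47,0],0],[[-1,47,0],0],[[-1,47,0],0],[[-1,47,0],0],[[-1,47,0],0],[[-1,47,0],0],[[-1,47,0],0]]'

```text
clock: 1.7
tcp_pos: [0.4395, 0.0795, 0.2313]
orientation: [1.233, 1.194, -1.233]
contact_force: [1.1, -0.6, -0.5]
opening: 0.0853
```

```bash
cat > st.py <<'E'
from h import *
np.set_printoptions(precision=4,suppress=True)
s=manip.observe(); R=cv2.Rodrigues(np.array(s["orientation"]))[0]
print(s["clock"],s["tcp_pos"],"yaw",np.degrees(np.arctan2(R[1,1],R[0,1])),R[:,0],s["opening"],s["contact_force"],s["joint_pos"])
E
python3 - <<'E'
import st; from h import *
f=grab("wrist");save(f,"w1.png"); P=cloud(f); pickle.dump(f,open("w1.pkl","wb"))
m=(P[...,2]>.145)&(P[...,2]<.165)&(f["depth"]>0)
q=P[m];q=q[(abs(q[:,0]-.438)<.05)&(q[:,1]<.12)&(q[:,1]>.04)]
if len(q): print(cv2.minEnclosingCircle((q[:,:2]*1000).astype(np.float32)),len(q),np.median(q[:,2]))
E
```

```text
1.7 [0.4395 0.0795 0.2313] yaw -1.8656717720543505 [-0.0001 -0.0002 -1.    ] 0.08529282809708916 [ 1.0832 -0.5589 -0.5254] [ 0.0434  0.3607 -0.3787  2.05    0.19    0.7637 -0.4837]
((437.563232421875, 87.98017120361328), 24.114864349365234) 3964 0.15484390272540716
```

View pics/w1.png

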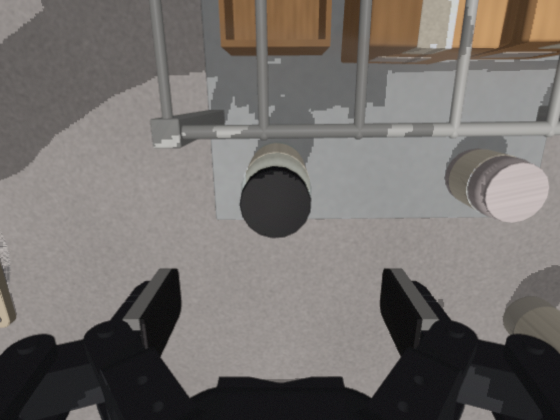

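```bash
python3 - <<'E'
from h import *
f=pickle.load(open("w1.pkl","rb"));print(np.round(f["tool_from_camera"],3),np.round(f["world_from_camera"],3)[:3,3])
E
```

```text
[[-0.001  0.298 -0.954 -0.143]
 [ 1.     0.001 -0.     0.001]
 [ 0.001 -0.954 -0.298 -0.076]
 [ 0.     0.     0.     1.   ]] [0.443 0.155 0.374]
```

>>> carry_out --series '[[[-1,3,-20],0],[[-1,2,-20],0],[[0,0,-20],0],[[0,0,-20],0],[[0,0,-20],0],[[0,0,-15],0],[[0,0,-4],0],[[0,0,0],0]]'

```text
clock: 2.55
tcp_pos: [0.4376, 0.0826, 0.1119]
orientation: [1.232, 1.195, -1.234]
contact_force: [-1.0, -0.7, 0.8]
opening: 0.0848
```

>>> carry_out --series '[[[0,0,0],0],[[0,0,0],0],[[0,0,0],0],[[0,0,0],0],[[0,0,0],0],[[0,0,0],0],[[0,0,0],0],[[0,0,0],0]]' --jaw 20 --squeeze 50

```text
clock: 3.35
tcp_pos: [0.4383, 0.0829, 0.1135]
orientation: [1.234, 1.193, -1.232]
contact_force: [-1.9, -0.4, 7.8]
opening: 0.0513
```

>>> carry_out --series '[[[0,0,0],0],[[0,0,0],0],[[0,0,2],0],[[0,0,5],0],[[0,0,10],0],[[0,0,15],0],[[0,0,20],0],[[0,0,20],0]]'

```text
clock: 4.15
tcp_pos: [0.4377, 0.0827, 0.1855]
orientation: [1.233, 1.194, -1.233]
contact_force: [0.5, -0.8, -2.8]
opening: 0.0515
```

```bash
python3 - <<'E'
import st; from h import *
f=grab("scene");save(f,"s2.png")
E
```

```text
4.15 [0.4377 0.0827 0.1855] yaw -1.8393530380289205 [-0.0004  0.     -1.    ] 0.05151705434094668 [ 0.4663 -0.7534 -2.8108] [ 0.0099  0.4314 -0.3546  2.1079  0.2449  0.6411 -0.5445]
```

View pics/s2.png

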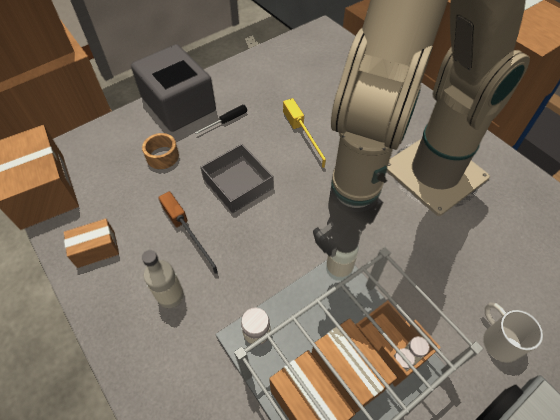

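The jar hangs upright in the gripper over the ledge, with its body at (341,262) and nothing else moved.

>>> carry_out --series '[[[1,-12,0],0],[[1,-25,0],0],[[1,-38,0],0],[[1,-45,0],0],[[1,-45,0],0],[[1,-45,0],0],[[1,-45,0],0],[[1,-45,0],0]]'

```text
clock: 5.0
tcp_pos: [0.4443, -0.2198, 0.1831]
orientation: [1.233, 1.195, -1.235]
contact_force: [0.9, 0.4, -2.8]
opening: 0.051
```

>>> carry_out --series '[[[0,-40,0],0],[[0,-25,0],0],[[0,-10,0],0],[[0,0,-10],0],[[0,0,-20],0],[[0,0,-20],0],[[0,0,-12],0],[[0,0,-5],0]]'

```text
clock: 5.8
tcp_pos: [0.4452, -0.29, 0.1156]
orientation: [1.232, 1.199, -1.232]
contact_force: [-0.1, -0.1, -2.9]
opening: 0.051
```

>>> carry_out --series '[[[0,0,-5],0],[[0,0,-5],0],[[0,0,-4],0],[[0,0,-3],0],[[0,0,-2],0],[[0,0,-1],0],[[0,0,0],0],[[0,0,0],0]]'

```text
clock: 6.6
tcp_pos: [0.4461, -0.2924, 0.0977]
orientation: [1.233, 1.193, -1.233]
contact_force: [-0.2, 0.0, 0.7]
opening: 0.0514
```

>>> carry_out --series '[[[0,0,0],0],[[0,0,0],0],[[0,0,0],0],[[0,0,0],0],[[0,0,0],0],[[0,0,0],0],[[0,0,5],0],[[0,0,10],0]]' --jaw 85

```text
clock: 7.4
tcp_pos: [0.4456, -0.2919, 0.1123]
orientation: [1.233, 1.195, -1.233]
contact_force: [-0.3, 0.6, -0.1]
opening: 0.0846
```

>>> carry_out --series '[[[0,0,20],0],[[0,0,30],0],[[0,0,30],0],[[0,0,20],0],[[40,0,0],0],[[45,0,0],0],[[45,0,0],0],[[45,0,0],0]]'

```text
clock: 8.2
tcp_pos: [0.6226, -0.2923, 0.2137]
orientation: [1.233, 1.193, -1.232]
contact_force: [0.6, -0.7, 0.3]
opening: 0.0848
```

```bash
python3 - <<'E'
import st; from h import *
f=grab("wrist");save(f,"w3.png");P=cloud(f)
m=(f["depth"]>0)&(P[...,2]>.037)&(P[...,2]<.055)&(P[...,0]>.59)&(P[...,0]<.67)&(P[...,1]<-.2)
hsv=cv2.cvtColor(f["pixels"],cv2.COLOR_RGB2HSV);m&=(hsv[...,0]<20)&(hsv[...,1]>120)
print("blk",cv2.minAreaRect((P[m][:,:2]*1000).astype(np.float32)),np.median(P[m][:,2]))
m=(f["depth"]>0)&(P[...,2]>.025)&(P[...,2]<.045)&(P[...,0]>.59)&(P[...,0]<.67)&(P[...,1]>-.25)&(P[...,1]<-.05)
print("bar",cv2.fitLine(P[m][:,:2].astype(np.float32),2,0,.01,.01).ravel(),P[m][:,1].max())
f=grab("top");P=cloud(f);m=(f["depth"]>0)&(P[...,2]>.128)&(P[...,2]<.15)&(abs(P[...,0]-.445)<.06)&(abs(P[...,1]+.289)<.06)
q=P[m];print("jar",cv2.minEnclosingCircle((q[:,:2]*1000).astype(np.float32)),len(q),np.median(q[:,2]) if len(q) else 0)
E
```

```text
8.2 [ 0.6226 -0.2923  0.2137] yaw -1.861303330078245 [ 0.0011 -0.0004 -1.    ] 0.08476458559738373 [ 0.5677 -0.7392  0.2825] [ 0.5854  0.7209 -0.3444  1.4118  0.2596  1.0523  0.1592]
blk ((616.4783325195312, -386.4619140625), (250.8763427734375, 37.41214370727539), 83.84320831298828) 0.04470895338548275
bar [ 0.0176  0.9998  0.6281 -0.192 ] -0.1396504622897241
jar ((445.2087097167969, -286.6015625), 23.587642669677734) 212 0.13827338336257666
```

View pics/w3.png

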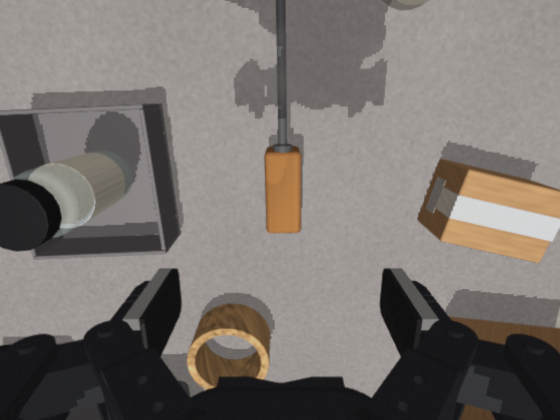

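The jar stands in the tote at its middle: the top camera finds its cap centre at (0.445, -0.287), z 0.138. The wrist picture shows the hook block at (283,190) midway between the fingers, and the tape roll below it at (232,345), lower than the gripper body will go.

>>> carry_out --series '[[[2,4,-30],0.8],[[2,3,-40],0],[[0,0,-40],0],[[0,0,-40],0],[[0,0,-30],0],[[0,0,-15],0],[[0,0,-7],0],[[0,0,0],0]]'

```text
clock: 9.1
tcp_pos: [0.6251, -0.2853, 0.0107]
orientation: [1.223, 1.2, -1.223]
contact_force: [-0.6, 0.3, 0.6]
opening: 0.0851
```

>>> carry_out --series '[[[0,0,0],0],[[0,0,0],0],[[0,0,0],0],[[0,0,0],0],[[0,0,0],0],[[0,0,0],0],[[0,0,0],0],[[0,0,0],0]]' --jaw 10 --squeeze 110

```text
clock: 9.9
tcp_pos: [0.626, -0.2856, 0.0117]
orientation: [1.223, 1.198, -1.222]
contact_force: [-0.3, 0.2, 5.9]
opening: 0.0328
```

>>> carry_out --series '[[[0,0,0],0],[[0,0,0],0],[[0,0,0],0],[[0,0,5],0],[[0,0,10],0],[[0,0,25],0],[[0,0,35],0],[[0,0,35],0]]'

```text
clock: 10.7
tcp_pos: [0.6243, -0.2849, 0.1211]
orientation: [1.222, 1.202, -1.223]
contact_force: [1.3, 0.2, -2.1]
opening: 0.0324
```

```bash
python3 st.py
```

```text
10.7 [ 0.6243 -0.2849  0.1211] yaw -1.0326243900660395 [-0.0016  0.0008 -1.    ] 0.032380976483583804 [ 1.2916  0.2293 -2.1435] [ 0.5643  0.8183 -0.3216  1.4931  0.3033  0.8814  0.1255]
```

>>> carry_out --series '[[[0,30,0],0],[[0,45,0],0],[[-15,20,0],0],[[-32,12,0],0],[[-40,12,0],0],[[-40,12,0],0],[[-38,12,0],0],[[-21,12,0],0]]'

```text
clock: 11.5
tcp_pos: [0.4346, -0.1299, 0.1206]
orientation: [1.221, 1.203, -1.226]
contact_force: [0.0, 0.9, -2.1]
opening: 0.0324
```

```bash
cat > tip.py <<'E'
from h import *
import st
for n in("top","wrist"):
    f=grab(n); P=cloud(f); pickle.dump(f,open("l_"+n+".pkl","wb"))
    x,y,z=st.s["tcp_pos"]; hz=z+.0245  # bar axis height: grip-11.5.. approx
    m=(f["depth"]>0)&(abs(P[...,0]-x-.003)<.02)&(P[...,1]>y+.07)&(P[...,1]<y+.25)&(P[...,2]>z+.005)&(P[...,2]<z+.045)
    q=P[m]; print(n,len(q)); 
    if len(q)>20: print(cv2.fitLine(q[:,:2].astype(np.float32),2,0,.01,.01).ravel(),"z fit (slope, z at tip)",np.polyfit(q[:,1]-(y+.186),q[:,2],1),"ymax",np.percentile(q[:,1],99))
E
python3 - <<'E'
import tip; from h import *
f=grab("scene");save(f,"s4.png")
E
```

```text
11.5 [ 0.4346 -0.1299  0.1206] yaw -1.0908439050775347 [-0.0039 -0.0004 -1.    ] 0.032433102878806234 [ 0.0492  0.9031 -2.0621] [ 0.4301  0.5545 -0.2882  2.1459  0.3285  0.4861 -0.1291]
top 150
[0.0128 0.9999 0.4389 0.0003] z fit (slope, z at tip) [-0.0141  0.1444] ymax 0.053775066152498135
wrist 3076
[ 0.0149  0.9999  0.434  -0.041 ] z fit (slope, z at tip) [-0.0001  0.1461] ymax -0.024131211871867685
```

View pics/s4.png

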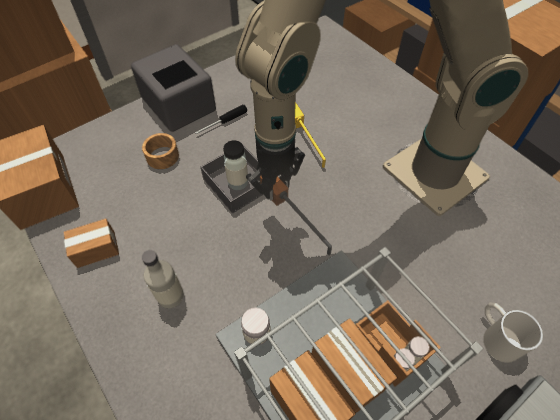

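The jar stands upright in the tote at (236,165), and the hook is held level with its tip near (330,248), pointing at the tray lane.

>>> carry_out --series '[[[1,10,-2],0],[[1,20,-2],0],[[1,26,-1],0],[[0,28,0],0],[[0,28,0],0],[[0,26,0],0],[[0,20,0],0],[[0,8,0],0]]'

```text
clock: 12.45
tcp_pos: [0.4435, 0.0391, 0.1154]
orientation: [1.222, 1.202, -1.218]
contact_force: [0.2, -0.3, -2.5]
opening: 0.0325
```

```bash
python3 - <<'E'
import tip; from h import *
f=grab("scene");im=cv2.resize(f["pixels"][220:400,220:480],None,fx=3,fy=3,interpolation=cv2.INTER_CUBIC);cv2.imwrite("pics/s5.png",im[...,::-1])
E
```

```text
12.45 [0.4435 0.0391 0.1154] yaw -0.8293696038922893 [ 0.0019  0.0019 -1.    ] 0.03246075875202757 [ 0.1685 -0.3346 -2.5469] [ 0.0185  0.551  -0.2386  2.1773  0.291   0.4401 -0.4646]
top 51
[ 0.018  -0.9998  0.4471  0.2061] z fit (slope, z at tip) [-0.0532  0.139 ] ymax 0.22459255023258926
wrist 2597
[0.0082 1.     0.4454 0.1252] z fit (slope, z at tip) [0.0007 0.1411] ymax 0.13970386408576405
```

View pics/s5.png

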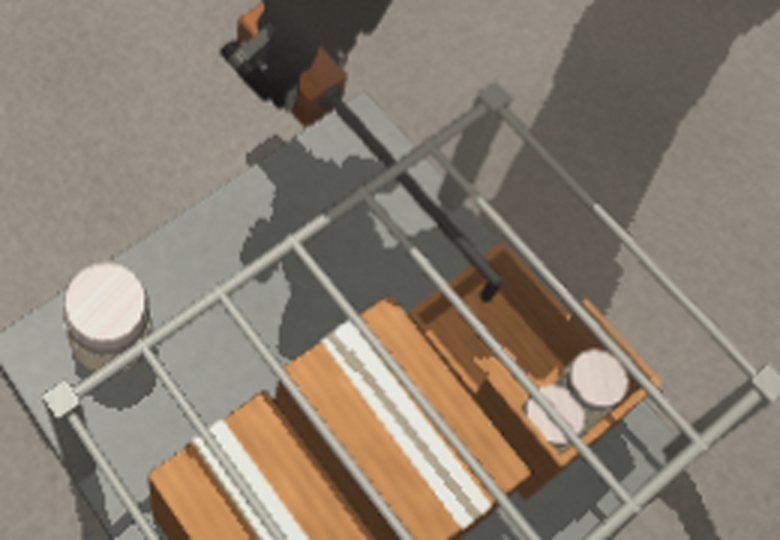

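The hook's point (490,290 in the crop) hangs over the tray's empty front part, past the lip, which runs from (430,310) to (505,245). Next I lower it.

>>> carry_out --series '[[[-1,0,-5],0],[[-1,0,-8],0],[[-1,0,-8],0],[[0,0,-8],0],[[0,0,-7],0],[[0,0,-5],0],[[0,0,-3],0],[[0,0,0],0]]'

```text
clock: 13.4
tcp_pos: [0.4388, 0.0359, 0.0709]
orientation: [1.222, 1.201, -1.223]
contact_force: [-0.1, 0.4, -2.1]
opening: 0.0324
```

>>> carry_out --series '[[[0,-4,0],0],[[0,-5,0],0],[[0,-5,0],0],[[0,-5,0],0],[[0,-5,0],0],[[0,-5,0],0],[[0,-5,0],0],[[0,-6,0],0]]'

```text
clock: 14.2
tcp_pos: [0.4391, -0.0043, 0.0713]
orientation: [1.223, 1.201, -1.222]
contact_force: [0.5, 2.6, -1.9]
opening: 0.0327
```

```bash
python3 - <<'E'
import tip; from h import *
f=grab("wrist");save(f,"w6.png");P=cloud(f)
hsv=cv2.cvtColor(f["pixels"],cv2.COLOR_RGB2HSV)
m=(f["depth"]>0)&(P[...,2]>.03)&(P[...,2]<.085)&(abs(P[...,0]-.44)<.05)&(P[...,1]>.1)&(hsv[...,0]<20)&(hsv[...,1]>100)
q=P[m];print("tray front y",len(q),np.percentile(q[:,1],[1,5,25]),np.percentile(q[:,0],[1,99]))
E
```

```text
14.2 [ 0.4391 -0.0043  0.0713] yaw -1.0213050986911723 [ 0.0002  0.0004 -1.    ] 0.03267804232995191 [ 0.4507  2.5993 -1.8794] [ 0.0754  0.6348 -0.1861  2.2197  0.3617  0.3143 -0.4383]
top 22
[ 0.9831 -0.1828  0.448   0.171 ] z fit (slope, z at tip) [-0.0989  0.0843] ymax 0.1800859945197155
wrist 2818
[0.0189 0.9998 0.4416 0.0827] z fit (slope, z at tip) [-0.0002  0.0968] ymax 0.09799618035564604Traceback (most recent call last):
  File "<stdin>", line 5, in <module>
    return _quantile_unchecked(
        a, q, axis, out, overwrite_input, method, keepdims, weights)
    return _ureduce(a,
                    func=_quantile_ureduce_func,
    ...<5 lines>...
                    overwrite_input=overwrite_input,
                    method=method)
    r = func(a, **kwargs)
    result = _quantile(arr,
                       quantiles=q,
    ...<2 lines>...
                       out=out,
                       weights=wgt)
    slices_having_nans = np.isnan(arr[-1, ...])
                                  ~~~^^^^^^^^^
IndexError: index -1 is out of bounds for axis 0 with size 0
```

View pics/w6.png

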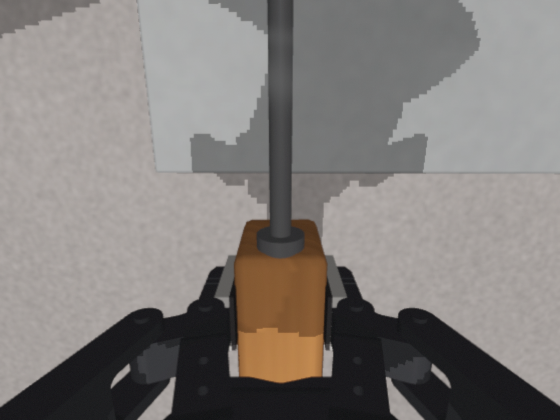

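The wrist picture shows the bar running straight up from the block (281,240) over the rack front edge (row 172). The 2.6 N pull means the point is on the lip.

>>> carry_out --series '[[[0,-7,0],0],[[0,-7,0],0],[[0,-7,0],0],[[-1,-7,0],0],[[0,-7,0],0],[[0,-7,0],0],[[0,-7,0],0],[[0,-7,0],0]]'

```text
clock: 15.15
tcp_pos: [0.438, -0.0608, 0.0713]
orientation: [1.223, 1.201, -1.223]
contact_force: [-0.9, 1.5, -2.9]
opening: 0.0328
```

>>> carry_out --series '[[[-1,-7,0],0],[[0,-7,0],0],[[0,-7,0],0],[[0,-7,0],0],[[0,-7,0],0],[[-1,-7,0],0],[[0,-7,0],0],[[0,-7,0],0]]'

```text
clock: 15.95
tcp_pos: [0.4359, -0.1168, 0.0713]
orientation: [1.223, 1.201, -1.223]
contact_force: [-1.1, 2.6, -2.4]
opening: 0.0326
```

```bash
cat > front.py <<'E'
import st; from h import *
for n in ("wrist","top"):
    f=grab(n);save(f,"f_%s_%d.png"%(n,st.s["clock"]*100));P=cloud(f);ok=f["depth"]>0
    hsv=cv2.cvtColor(f["pixels"],cv2.COLOR_RGB2HSV)
    m=ok&(P[...,2]>.03)&(P[...,2]<.076)&(abs(P[...,0]-.438)<.05)&(P[...,1]>0)&(P[...,1]<.12)&(hsv[...,0]<20)&(hsv[...,1]>90)
    q=P[m]
    if len(q)>30:
        print(n,"tray",len(q),"y pct",np.percentile(q[:,1],[1,5,25]),"x",np.percentile(q[:,0],[1,99]))
        E=[(x,np.percentile(r[:,1],5)) for x in np.arange(.405,.475,.01) if len(r:=q[abs(q[:,0]-x)<.006])>8]
        if len(E)>2: print("  face fit slope,y@.438",np.polyfit(np.array(E)[:,0]-.438,np.array(E)[:,1],1))
    m=ok&(abs(P[...,2]-.02)<.006)&(P[...,1]<.08)&(P[...,1]>-.02)&(hsv[...,1]<60)
    E=[(x,np.percentile(r[:,1],1)) for x in np.arange(.38,.69,.01) if len(r:=P[m&(abs(P[...,0]-x)<.005)])>8]
    if len(E)>3: E=np.array(E);print(n," board edge slope,y@.438",np.polyfit(E[:,0]-.438,E[:,1],1),len(E))
E
python3 front.py
```

```text
15.95 [ 0.4359 -0.1168  0.0713] yaw -1.042881492737566 [-0.0002  0.     -1.    ] 0.03257872600936913 [-1.0764  2.5799 -2.3754] [ 0.3592  0.6463 -0.2312  2.187   0.4154  0.349  -0.2378]
top tray 111 y pct [0.0528 0.0532 0.0553] x [0.3956 0.48  ]
  face fit slope,y@.438 [-0.0595  0.0547]
top  board edge slope,y@.438 [-0.0271  0.03  ] 31
```

>>> carry_out --series '[[[0,-5,0],0],[[0,-5,0],0],[[0,-5,0],0],[[0,-3,0],0],[[0,0,0],0],[[0,0,0],0],[[0,0,0],0],[[0,0,0],0]]'

```text
clock: 16.85
tcp_pos: [0.4361, -0.1342, 0.0713]
orientation: [1.222, 1.2, -1.223]
contact_force: [0.1, 0.3, -3.0]
opening: 0.0329
```

```bash
python3 front.py; python3 - <<'E'
from h import *
import glob
f=grab("top");pickle.dump(f,open("t7.pkl","wb"))
im=cv2.resize(f["pixels"][195:265,160:250],None,fx=8,fy=8,interpolation=cv2.INTER_CUBIC);cv2.imwrite("pics/t7.png",im[...,::-1])
E
```

```text
16.85 [ 0.4361 -0.1342  0.0713] yaw -1.0399707748028784 [ 0.0001 -0.0001 -1.    ] 0.03289424739078987 [ 0.0833  0.3433 -3.0057] [ 0.4024  0.6503 -0.2401  2.1741  0.4212  0.3601 -0.2051]
top tray 117 y pct [0.0361 0.0366 0.039 ] x [0.3959 0.481 ]
  face fit slope,y@.438 [-0.0613  0.038 ]
top  board edge slope,y@.438 [-0.0268  0.0298] 30
```

View pics/t7.png

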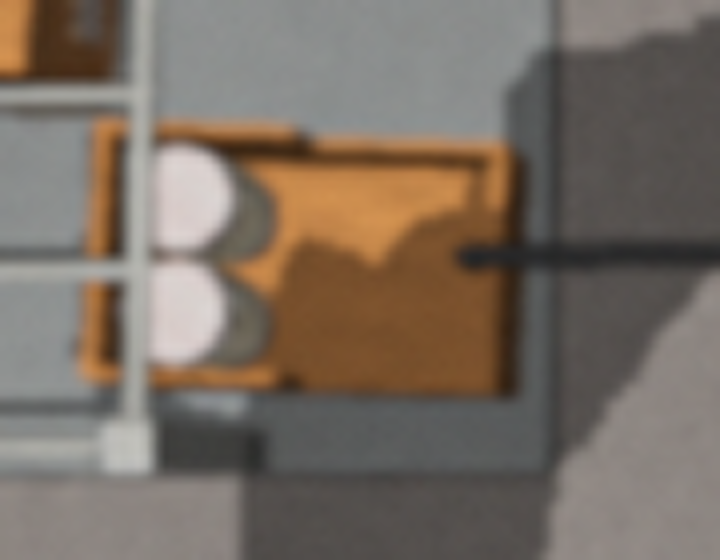

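The top crop shows the lip's outer top edge from (516,148) to (510,392), nearly parallel to the rack edge, which runs from (556,130) to (549,470). The tray is square and still short of flush.

```bash
python3 - <<'E'
from h import *
np.set_printoptions(precision=4,suppress=True)
f=pickle.load(open("t7.pkl","rb"))
def c(u,v): return (160+(u+.5)/8-.5,195+(v+.5)/8-.5)
print("lip top",plane(f,[c(516,148),c(510,392)],.08)); print("lip bottom",plane(f,[c(523,160),c(518,395)],.02))
print("edge",plane(f,[c(556,130),c(549,470)],.02))
E
```

```text
lip top [[0.4781 0.0327 0.08  ]
 [0.3958 0.0358 0.08  ]]
lip bottom [[0.4806 0.0385 0.02  ]
 [0.3969 0.0414 0.02  ]]
edge [[0.491  0.0266 0.02  ]
 [0.3702 0.0308 0.02  ]]
```

>>> carry_out --series '[[[0,-2,0],0],[[0,-2,0],0],[[0,-2,0],0],[[0,-2,0],0],[[0,-1,0],0],[[0,0,0],0],[[0,0,0],0],[[0,0,0],0]]'

```text
clock: 17.8
tcp_pos: [0.436, -0.1435, 0.0713]
orientation: [1.223, 1.2, -1.223]
contact_force: [-0.3, 0.6, -2.4]
opening: 0.0328
```

```bash
python3 front.py; python3 - <<'E'
from h import *
f=grab("top")
im=cv2.resize(f["pixels"][195:265,195:250],None,fx=8,fy=8,interpolation=cv2.INTER_CUBIC)
g=grab("scene")
im2=cv2.resize(g["pixels"][230:370,300:400],(400,560),interpolation=cv2.INTER_CUBIC)
cv2.imwrite("pics/t8.png",np.hstack([im[:,:400],im2])[...,::-1]); pickle.dump((f,g),open("t8.pkl","wb"))
E
```

```text
17.8 [ 0.436  -0.1435  0.0713] yaw -1.0555268860095466 [-0.     -0.0003 -1.    ] 0.032799424671598056 [-0.2601  0.6161 -2.4039] [ 0.4249  0.6527 -0.2447  2.1669  0.4239  0.3665 -0.1881]
top tray 135 y pct [0.028  0.0282 0.0304] x [0.3962 0.4824]
  face fit slope,y@.438 [-0.0592  0.0297]
top  board edge slope,y@.438 [-0.0265  0.0298] 22
```

View pics/t8.png

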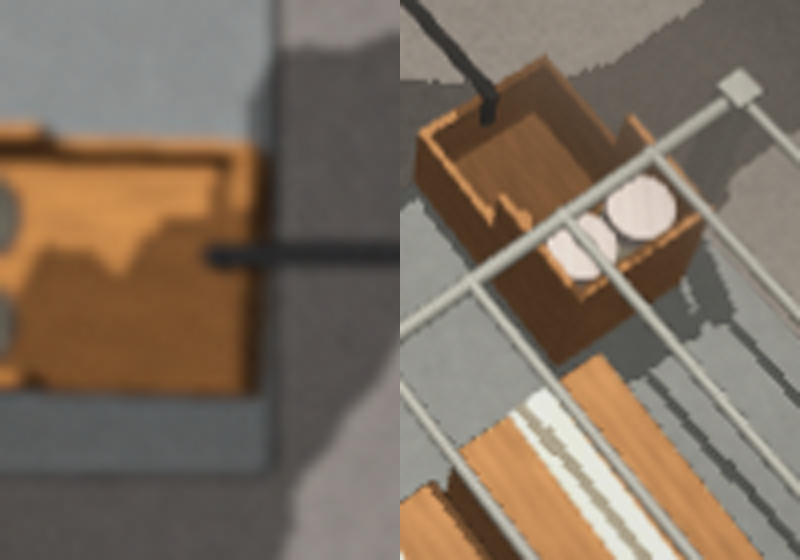

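The left half shows the tray front at column 265–268 against the rack edge at 272, so it is flush to about 1–2 mm. The right half shows the point still behind the lip. Next I unhook.

>>> carry_out --series '[[[0,4,0],0],[[0,5,0],0],[[0,3,0],0],[[0,0,5],0],[[0,0,12],0],[[0,0,16],0],[[0,0,16],0],[[0,0,14],0]]'

```text
clock: 18.8
tcp_pos: [0.436, -0.1313, 0.1354]
orientation: [1.223, 1.2, -1.222]
contact_force: [0.2, 0.1, -2.5]
opening: 0.0324
```

>>> carry_out --series '[[[10,-3,2],0],[[25,-5,0],0],[[35,-7,0],0],[[35,-10,0],0],[[35,-15,0],0],[[30,-25,0],0],[[15,-35,0],0],[[5,-40,0],0]]'

```text
clock: 19.6
tcp_pos: [0.6288, -0.2705, 0.1353]
orientation: [1.222, 1.202, -1.218]
contact_force: [0.1, 0.1, -2.0]
opening: 0.0328
```

```bash
python3 front.py
```

```text
19.6 [ 0.6288 -0.2705  0.1353] yaw -0.8629805675010563 [ 0.0016  0.0016 -1.    ] 0.032843344467878906 [ 0.1047  0.1136 -1.9859] [ 0.5651  0.8028 -0.3607  1.4913  0.3258  0.9061  0.0885]
top tray 135 y pct [0.028  0.0283 0.0299] x [0.3988 0.4813]
  face fit slope,y@.438 [-0.0525  0.0297]
top  board edge slope,y@.438 [-0.0233  0.0293] 22
```

>>> carry_out --series '[[[-1,-5,-20],0],[[0,-3,-25],0],[[0,0,-25],0],[[0,0,-20],0],[[0,0,-15],0],[[0,0,-8],0],[[0,0,-5],0],[[0,0,-2],0]]'

```text
clock: 20.5
tcp_pos: [0.6254, -0.2792, 0.0163]
orientation: [1.223, 1.2, -1.222]
contact_force: [0.4, 0.4, -2.8]
opening: 0.0325
```

>>> carry_out --series '[[[0,0,-2],0],[[0,0,-1],0],[[0,0,-1],0],[[0,0,0],0],[[0,0,0],0],[[0,0,0],0],[[0,0,0],0],[[0,0,0],0]]'

```text
clock: 21.3
tcp_pos: [0.625, -0.2792, 0.0124]
orientation: [1.223, 1.201, -1.222]
contact_force: [0.6, -0.2, -2.7]
opening: 0.033
```

Still hanging (−2.7 N), so I lower a touch more, then release and rise.

>>> carry_out --series '[[[0,0,-1],0],[[0,0,-0.5],0],[[0,0,0],0],[[0,0,0],0],[[0,0,0],0],[[0,0,0],0],[[0,0,0],0],[[0,0,0],0]]'

```text
clock: 22.1
tcp_pos: [0.6252, -0.2792, 0.0117]
orientation: [1.223, 1.2, -1.223]
contact_force: [-2.5, 0.6, 6.3]
opening: 0.0326
```

>>> carry_out --series '[[[0,0,0],0],[[0,0,0],0],[[0,0,0],0],[[0,0,0],0],[[0,0,0],0],[[0,0,0],0],[[0,0,0],0],[[0,0,5],0]]' --jaw 80

```text
clock: 22.9
tcp_pos: [0.6244, -0.279, 0.0152]
orientation: [1.222, 1.202, -1.223]
contact_force: [0.6, 0.3, -0.3]
opening: 0.0799
```

>>> carry_out --series '[[[0,0,10],0],[[0,0,25],0],[[0,0,40],0],[[0,0,45],0],[[0,0,45],0],[[0,0,45],0],[[0,0,20],0],[[0,0,0],0]]'

```text
clock: 23.7
tcp_pos: [0.6273, -0.2797, 0.2515]
orientation: [1.224, 1.192, -1.218]
contact_force: [1.1, 0.1, 0.1]
opening: 0.0797
```

>>> carry_out --series '[[[-25,40,0],0],[[-25,40,0],0],[[-25,40,0],0],[[-25,40,0],0],[[-25,40,0],0],[[-25,40,0],0],[[0,0,0],0],[[0,0,0],0]]'

```text
clock: 24.5
tcp_pos: [0.4743, -0.0385, 0.2459]
orientation: [1.22, 1.202, -1.221]
contact_force: [0.2, -0.5, -0.0]
opening: 0.0802
```

```bash
python3 front.py; python3 - <<'E'
from h import *
w=grab("wrist");s=grab("scene");t=grab("top");pickle.dump((w,s,t),open("end.pkl","wb"))
cv2.imwrite("pics/end.png",np.hstack([cv2.resize(x["pixels"],(400,300)) for x in(s,w)])[...,::-1])
P=cloud(t);ok=t["depth"]>0
def r(n,x,y,d,z0,z1,dy=None):
    m=ok&(abs(P[...,0]-x)<d)&(abs(P[...,1]-y)<(dy or d))&(P[...,2]>z0)&(P[...,2]<z1);q=P[m]
    print(n,len(q),cv2.minAreaRect((q[:,:2]*1000).astype(np.float32)) if len(q)>5 else "",np.median(q[:,2]) if len(q) else "")
r("jar",.445,-.287,.06,.125,.16);r("block",.626,-.295,.03,.036,.06,.06);r("bar",.628,-.15,.03,.02,.06,.1);r("tin",.636,.071,.05,.085,.11)
E
```

```text
24.5 [ 0.4743 -0.0385  0.2459] yaw -0.9006901817692928 [-0.0003 -0.0005 -1.    ] 0.08017257390984905 [ 0.2423 -0.45   -0.0344] [ 0.3542  0.3901 -0.4535  1.9595  0.2261  0.8412 -0.2372]
wrist tray 1249 y pct [0.0345 0.0388 0.0571] x [0.3994 0.4574]
  face fit slope,y@.438 [-0.1114  0.0361]
wrist  board edge slope,y@.438 [-0.0201  0.0298] 23
jar 286 ((444.8197937011719, -286.43768310546875), (45.70174789428711, 46.104736328125), 89.2608413696289) 0.13818439501529844
block 358 ((624.9573364257812, -286.68914794921875), (98.95021057128906, 35.09002685546875), 89.01499938964844) 0.043828278866593795
bar 150 ((628.3760986328125, -171.89773559570312), (155.0612030029297, 8.013006210327148), 89.28211212158203) 0.03634452820853029
tin 14 ((660.3954467773438, 76.44896697998047), (4.671477794647217, 25.33436393737793), 5.737035751342773) 0.0941364390127496
```

View pics/end.png

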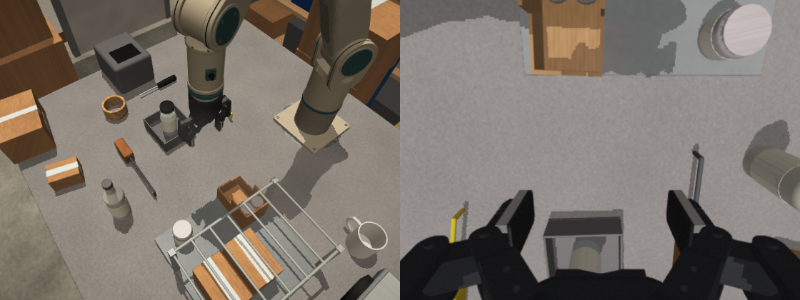

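The hook lies on the bench at (135,170) in the left half and the jar stands in the tote. The wrist view (right half) shows the tray front at row 75 level with the board edge at row 74. One numeric check of that remains.

```bash
python3 - <<'E'
from h import *
np.set_printoptions(precision=4,suppress=True)
w,s,t=pickle.load(open("end.pkl","rb")); hsv=cv2.cvtColor(w["pixels"],cv2.COLOR_RGB2HSV); P=cloud(w)
for u in (190,210,230,250,270):
    v=np.where((hsv[:150,u,1]>80)&(hsv[:150,u,0]<25))[0].max(); print(u,v,hsv[v-4:v+6,u].tolist()[::3],plane(w,[(u,v+.5)],.08),P[v-6:v+1:3,u])
for u in (320,400,470):
    v=np.where(abs(P[:150,u,2]-.02)<.006)[0].max();print(u,v,plane(w,[(u,v+.5)],.02))
print(w["world_from_camera"][:3,3])
E
```

```text
190 103 [[16, 117, 183], [16, 114, 183], [11, 16, 124], [10, 16, 148]] [[0.4008 0.0329 0.08  ]] [[0.3993 0.0382 0.0722]
 [0.4008 0.0357 0.0792]
 [0.4007 0.0333 0.0796]]
210 104 [[15, 117, 178], [15, 116, 176], [13, 12, 146], [11, 14, 150]] [[0.4178 0.0318 0.08  ]] [[0.4077 0.0372 0.0255]
 [0.4181 0.0346 0.0808]
 [0.4178 0.0322 0.0798]]
230 104 [[15, 127, 130], [15, 126, 130], [9, 16, 155], [13, 15, 155]] [[0.4348 0.0314 0.08  ]] [[0.4275 0.0369 0.0247]
 [0.4351 0.0343 0.0802]
 [0.435  0.0318 0.0807]]
250 105 [[15, 122, 134], [15, 120, 136], [9, 17, 153], [10, 15, 157]] [[0.4519 0.0303 0.08  ]] [[0.4475 0.0355 0.0239]
 [0.452  0.0331 0.0797]
 [0.452  0.0307 0.0805]]
270 106 [[15, 120, 132], [14, 117, 133], [10, 15, 153], [10, 15, 155]] [[0.469  0.0291 0.08  ]] [[0.4676 0.0342 0.0245]
 [0.469  0.032  0.0785]
 [0.469  0.0295 0.0806]]
320 105 [[0.5185 0.0277 0.02  ]]
400 105 [[0.6002 0.026  0.02  ]]
470 104 [[0.6714 0.0254 0.02  ]]
[0.4777 0.0359 0.3881]
```

```bash
python3 -c "
from bench import manip; print(manip.finish_job())"
```

```text
the job is handed in; nothing more can be done
None
```

I finished the job and handed it in at about 25 s on the clock. The hand-in returned no verdict.

- **Jar:** it stands upright in the tote, within about 2 mm of its middle. Its cap top is at 0.138 m, as expected for a jar standing on the tote floor.
- **Tray:** I hooked the front lip and pulled the tray out about 160 mm. The lip ends about 2 mm behind the rack's front edge by the last wrist view, and about 0–1 mm by the top view. It is about 0.035 rad off square, inside the 0.12 limit. During the pull I aimed the hand to stay about 150 mm in front of the tray.
- **Hook:** it lies flat on the bench about 7 mm from where it started, tip at about y = -0.09 m, clear of rack and tote. The gripper is raised, and the wrist force was about zero.
- **Checks that disagreed:**
  - Before the last pull, estimates of how far the tray still had to go ranged from 6 to 14 mm. I pulled 9 mm, and the later views above agreed with that.
  - My last top-camera reading of the squat tin was mostly blocked by the arm, and that script's wrist reading of the lip was about 6 mm off. I replaced the lip reading with a direct edge reading and judged the tin by eye: it looks undisturbed in the last pictures.
  - I checked the cartons, tape roll, spray bottle, mug, small box and screwdriver only by eye, not by measuring. None looked moved.

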